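Hang the lift-off door on the lamp test jig and start the test

TASK

Take the aluminium lift-off door out of its stand and hang it on the lamp test jig, both knuckles dropped fully down over the two hinge pins, and leave it closed across the jig's front. Then start the test: with the fingertips push the wide membrane key at the front of the keypad with clearly more than 5 N for about half a second (it hardly moves), never forcing it beyond 40 N and not pressing the small keys. Do not disturb the other things on the bench.

Things in the scene. Friction and masses are not known exactly. Their poses are not given: they have to be found in the camera images.
- door_tab (a point): Centre of the black grip tab on the loose door (0.28 kg). Tab 10 thick (x), 50 wide (y); this point is 20 below its top and 20 above the panel's top edge. Door axes: x across its thickness (front faces -x), y along its width to the hinge side, z up. Aluminium panel below the tab: 8 thick, 150 wide, 120 tall. Starts upright in its stand, this point 150 above the bench.
- knuckle_low (a point): Centre of the lower end of the door's lower steel knuckle, an open upright tube, outside diameter 19, bore 11, 18 tall. In door axes 90 along +y from door_tab and 128 below it.
- knuckle_high (a point): The same point of the upper knuckle, 70 straight above knuckle_low (90 along +y from door_tab and 58 below it).
- stand: Low stand holding the door upright at the start, 100 x 100. Origin under its centre, on the bench. The door lies along y in a slot 14 wide between two walls that reach 55 above the bench; lift the door straight up by 50 to clear it.
- pin_low (a point): Foot of the lower upright hinge pin, on its bracket, 40 above the bench. Pin diameter 8, 17 tall, the top 8 tapered. Axes: x into the jig, y along its open front to the hinge side, z up. With the door home knuckle_low is on pin_low, resting on the bracket; closed, door and jig axes agree and door_tab is 90 along -y from the pin, 168 above the bench.
- pin_high (a point): Foot of the upper pin, like the lower and 70 straight above it, on its own bracket (8 thick, 20 wide, reaching 8 in front of the pin axis). The lower knuckle fits under it: come in level from the front with the door about 26 above its home height, then lower.
- jig: Grey lamp test jig, open in front, a lamp inside. Origin on the bench, in the plane of the closed door: pin_low is 90 along +y from it and 40 up. Base plate 180 x 270, 12 high, starting 5 in front of the origin; low walls at sides and back, 60 high. Two posts begin 20 behind the door plane and reach 140 above the bench. A rubber stop by the far post has its face 4 behind the closed door's back.
- wide_key: White bar key, alone in the keypad's front row, 70 wide (y) x 28 deep (x), 4 proud. Origin at the centre of its top face; z is its outward normal, leaning 0.17 rad from vertical to the keypad's front (-x). It gives at most 1.5 mm on a stiff spring (5 N per mm), then is solid. Registers when fingertips push it with more than 5 N for 0.3 s; damaged above 40 N.
- small_keys: Six small white keys, 22 x 18 each, 3 proud, in two rows behind the wide key; the nearest edges are 19 behind the wide key's rear edge. Origin on the sloping top at the centre of the grey keypad console (150 x 190, 50 high at its centre), 46 behind the wide key's centre. Not to be pressed.
- driver: Bystander, loose: screwdriver, 170 long, lying on the bench. Leave it alone.
- bulb: Bystander, loose: aluminium-based lamp bulb, 32 across and 54 tall, standing. Leave it alone.
- jar: Bystander, loose: glass jar with black cap, 56 across and 70 tall, standing. Leave it alone.
- heatsink: Bystander, loose: finned aluminium heat sink, 60 x 60 x 30. Leave it alone.
- relay_box: Bystander, loose: black relay box, 70 x 100 x 45. Leave it alone.
- tape: Bystander, loose: roll of grey tape lying flat, 90 across and 20 high. Leave it alone.
Not all that is in view belongs to the job. What is meant by the part that bears door_tab is not orange, and is the larger of those in its own colour.

How it is judged:
By the outcome, as a careful person would: the job done as asked, in the order asked, and still so for the second after the job is handed in, with the robot touching nothing.
It also fails if it takes over 64 s, if anything falls off the work surface, if the arm or the gripper's body presses on something with over 40 N, if the wrist force passes 120 N, or if a joint passes its speed limit or range.

ROBOT

A 7-joint arm with a two-finger parallel gripper is mounted at the origin on the work surface. World frame = base frame: x ahead of the robot, y to its left, z up, the work surface at z = 0. Lengths are in m, angles in rad, forces in N, time in s.
With the tool pointing down it reaches from about 0.425 to 0.95 m from the base axis. Payload 16.7 kg.
Tool frame: the origin (TCP) lies at the very end of the fingers, on their centre line; the grasp point (between the pads) lies manip.grip_point_offset behind it (manip.grip_point_offset is the distance from the TCP to the grasp point, in m); z points along the fingers, y is the line along which they close (so a half turn about z gives the same grasp; the last joint's range is limited). The gripper opens to 94 mm and grips with 3 to 60 N. Pads are 16 mm wide; open, the fingers measure 119 mm over their backs; the gripper's body (75 mm by 177 mm) begins 78 mm behind the grasp point.
Start: joints at [1.147, 0.426, 0.074, 1.606, -0.034, 1.111, -0.067], TCP at [0.183, -0.65, 0.205] pointing down, gripper open.
Joint ranges: [-2.85, 2.85], [-0.5, 2.14], [-1.23, 1.37], [0.21, 2.46], [-1.02, 4.16], [0.16, 2.05], [-2.73, 2.73]. Speed limits (rad/s): [1.89, 1.89, 2.39, 2.39, 3.01, 3.01, 3.01].

INTERFACE

Orientations are given as a unit quaternion [x, y, z, w].
In Python, from workcell import status, camera, camera_model, manip gives the robot as it stands.
- The arm moves only by the shell command python3 -m crank 'ROWS' [OPENING] [FORCE]. ROWS is JSON, a list of rows, each an object with "offset": the shift along the tool's x, y, z in mm, a list of three; "twist": the turn about the tool's z in rad. In form: [{"offset": [x, y, z], "twist": twist}, ...]. A call has 1 to 12 rows; each row shifts and turns the commanded pose from where the row before left it, along the tool's axes as they then stand; what a row does not reach is not made up. A row lasts 1/12 s, in which the tool goes at most 41.7 mm and 7.16 degrees, less where a joint would pass 70% of its speed; a pose out of reach is approached as far as the arm can. A call is refused whole if a number of a shift passes 41.7 or a number of a turn 0.125, either way. A call with a gripper value outside its range is refused whole. OPENING is the closure, from 0 (fully open) to 1 (shut), set as the call begins (- or left out, the last holds). The fingers move at their own pace and stop on an object; FORCE is the grip in N (left out, the last holds). Time passes only in rows, so rows that do not move let the fingers close. It gives the time, the measured TCP pose, the force, the opening and the grip force at its end, in the units of the state.
- status.state(): the state, without advancing time (a new reading comes with each control period).
- camera(name): name is "scene" or "top"; returns (picture, depth): 420x560x3 uint8, blue, green, red; 420x560 float32, m along the optical axis (not along the pixel's ray), 0 where there is no reading.
- camera_model(name): a dict with "fx", "fy", "cx", "cy" (pixels), "view" (4x4, takes a point from world to camera coordinates). Camera axes: x right, y down, z forward; pixel columns grow to the right and rows downward; lengths in m; the calibration is good to about 2 mm. A picture is of the moment at which its call begins. camera_model takes no time and is no camera call.
- manip.sign_off(): hands the job in; it is judged then, once.
The state is a dict: "t": time; "q": joint angles; "dq": joint speeds; "effort": joint torques, N m; "ee_pos": TCP position; "tool_rot": TCP orientation; "force": force on the tool from outside, world axes, zero at the start; "ft_torque": the same for the moment, N m; "grip_width": finger opening in m; "finger_force": force on a finger pad.
Only numpy, scipy, OpenCV 4.12 (cv2) and the standard library are available. Lean on these libraries where they do the work, as an engineer would, in place of code of your own. Each camera call takes 0.05 s, during which the arm holds its last target. There are 200 camera calls.

## Working session

There is one attempt and no reset: what is moved stays moved. The work goes in short steps, Python scripts to look and compute and a shell command to move; the robot and the scene stay as the last step left them, time stands still between calls to the robot, and variables do not carry over. Pictures are saved under pics/ and viewed, at most 10 in all, crops included, and the job is handed in when it is done.

```bash
ls; mkdir -p pics; cat > h.py <<'E'
import numpy as np, cv2, json
from workcell import status, camera, camera_model, manip
from scipy.spatial.transform import Rotation as R
def snap(n):
    p,d=camera(n); np.savez('/tmp/'+n+'.npz',p=p,d=d); return p,d
def px2w(n,u,v,d):
    m=camera_model(n); z=d[int(v),int(u)]
    c=np.array([(u-m['cx'])/m['fx']*z,(v-m['cy'])/m['fy']*z,z,1]); return (np.linalg.inv(m['view'])@c)[:3]
def w2px(n,P):
    m=camera_model(n); c=np.array(m['view'])@np.append(P,1); return c[0]/c[2]*m['fx']+m['cx'],c[1]/c[2]*m['fy']+m['cy'],c[2]
E
python3 - <<'E'
from h import *
for n in('scene','top'):
    p,d=snap(n); cv2.imwrite(f'pics/{n}0.png',p)
    m=camera_model(n); print(n,m['fx'],m['cx'],np.round(np.linalg.inv(m['view']),3).tolist())
s=status.state(); print(s); print(manip.grip_point_offset)
E
```

```text
pics
scene 439.19751477709144 281.8140381621372 [[-0.262, 0.64, -0.722, 1.349], [0.965, 0.191, -0.181, 0.155], [0.022, -0.744, -0.668, 0.891], [0.0, 0.0, 0.0, 1.0]]
top 395.86279869405365 281.83911273871115 [[0.005, -0.989, 0.15, 0.328], [-1.0, -0.006, -0.005, -0.047], [0.006, -0.15, -0.989, 1.347], [0.0, 0.0, 0.0, 1.0]]
{'t': 0.1, 'q': array([ 1.14651152,  0.42668714,  0.07384672,  1.60652994, -0.03410162,
        1.11074207, -0.0671107 ]), 'dq': array([-1.64176066e-04, -1.54839296e-03, -5.97176791e-04, -1.33255330e-03,
       -3.68014897e-05,  8.04798545e-04,  2.11554745e-03]), 'effort': array([ 5.82125489e-03, -9.37466955e+01,  3.67600501e+00, -4.55049062e+01,
       -4.86046693e-02,  1.68858346e-02,  7.36522020e-05]), 'ee_pos': array([ 0.18303266, -0.64932448,  0.2048394 ]), 'tool_rot': array([ 9.90578878e-01,  1.36942250e-01, -1.12885209e-04, -5.42068142e-04]), 'force': array([-0.2261941 ,  0.18157423,  0.64486938]), 'ft_torque': array([-0.00351841,  0.01767995,  0.01153364]), 'finger_force': 0.0, 'grip_width': 0.0941850818572766}
0.0188
```

View pics/scene0.png

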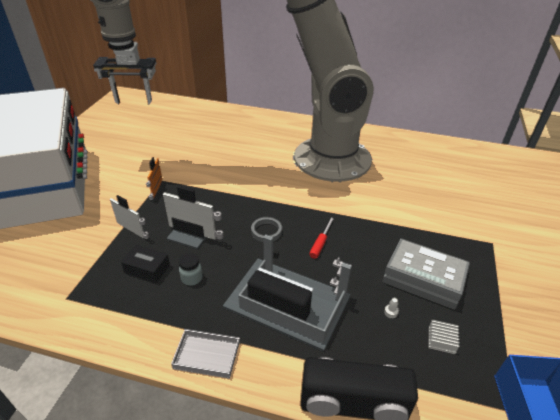

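View pics/top0.png

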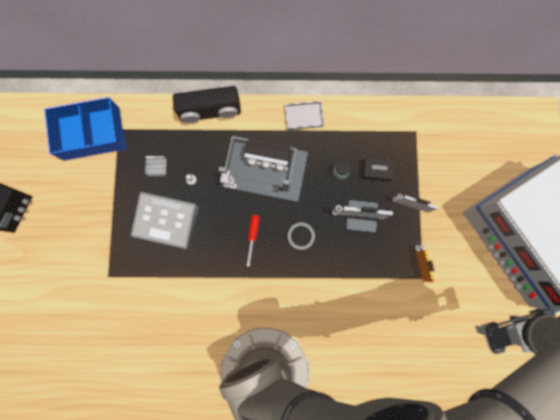

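Candidates for the door: the large aluminium one in the stand at scene (190,215) / top (365,211), a smaller aluminium one at scene (128,217) / top (415,203), and the orange one at scene (155,178) / top (425,262). I choose the first and will check it in a close crop.

```bash
python3 - <<'E'
from h import *
def crop(n,x,y,w,h,W,H):
    p=np.load('/tmp/'+n+'.npz')['p'][y:y+h,x:x+w]; return cv2.resize(p,(W,H),interpolation=cv2.INTER_CUBIC)
a=np.hstack([crop('scene',100,170,133,100,400,300),crop('scene',220,220,133,120,400,300)[:300]])
b=np.hstack([crop('top',320,180,120,90,400,300),crop('top',210,130,107,80,400,300)])
cv2.imwrite('pics/c1.png',np.vstack([a,b]))
E
```

```text
(no output)
```

View pics/c1.png

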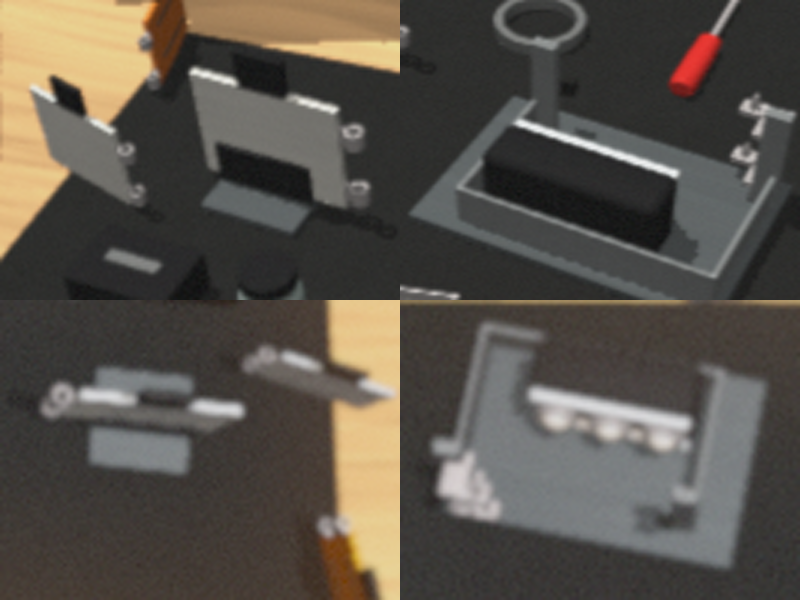

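The top-left crop shows the large plate with its black tab at about scene (187,194) and the knuckles on its right at (217,215) and (219,233). It stands in the slotted stand and is clearly larger than the other aluminium plate. The jig's pins are at about scene (335,268), with the tall rear post beyond them; its open front faces the robot. Next I'll measure from the depth images.

```bash
cat >> h.py <<'E'
def cloud(n,fresh=False):
    f=np.load('/tmp/'+n+'.npz'); p,d=f['p'],f['d']
    m=camera_model(n); v,u=np.mgrid[0:420,0:560]
    c=np.stack([(u-m['cx'])/m['fx']*d,(v-m['cy'])/m['fy']*d,d,np.ones_like(d)],-1)
    return (c@np.linalg.inv(m['view']).T)[...,:3],p,d
E
python3 - <<'E'
from h import *
C,p,d=cloud('scene'); T,tp,td=cloud('top')
for n,c,pts in(('scene',C,dict(tabtop=(187,190),tab=(187,197),panL=(170,205),panR=(208,215),kh=(217,215),kl=(219,233),stand=(185,240),postHinge=(345,266),pinh=(338,264),pinl=(336,275),bh=(333,270),bl=(335,280),postfar=(268,240),key=(433,253),mat=(150,240),base=(310,250))),
 ('top',T,dict(panR=(345,212),tab=(365,206),panL=(388,211),kn=(338,210),post=(223,182),far=(281,189),key=(159,234),cons=(165,218),brk=(227,177),brk2=(230,185),wall=(265,156)))):
  for k,(u,v) in pts.items(): print(n,k,np.round(c[v,u]*1000).astype(int),end=';')
# door panel plane from scene
print()
m=(np.abs(C[...,2]-.105)<.02);S=m[200:235,160:215];pts=C[200:235,160:215][S]
pts=pts[(pts[:,0]>.3)]
c0=np.median(pts,0);pts=pts[np.linalg.norm(pts-c0,axis=1)<.1]
for _ in range(3):
    c0=pts.mean(0);n=np.linalg.svd(pts-c0)[2][2];r=(pts-c0)@n;pts=pts[np.abs(r)<max(.002,2*r.std())]
print('panel',len(pts),c0,n,r.std(),'yaw',np.degrees(np.arctan2(n[1],n[0])))
# jig top view: floor-z map masks
for nm,c in(('s',C),('t',T)):
  for lab,box,z in(('door',(.33,.47,-.42,-.2),(.105,.15)),('tab',(.3,.5,-.42,-.2),(.152,.19)),('post',(.38,.62,-.15,.12),(.12,.16)),('jigwall',(.38,.65,-.15,.12),(.055,.066)),('brk',(.38,.6,.02,.12),(.1,.118))):
    q=c[(c[...,0]>box[0])&(c[...,0]<box[1])&(c[...,1]>box[2])&(c[...,1]<box[3])&(c[...,2]>z[0])&(c[...,2]<z[1])]
    if len(q)>3:
      r=cv2.minAreaRect((q[:,:2]*1000).astype(np.float32)); print(nm,lab,len(q),np.round(q.mean(0)*1000,1),[np.round(x,1) for x in r], 'zmax',q[:,2].max())
E
```

```text
scene tabtop [ 521 -314  170];scene tab [ 521 -317  146];scene panL [ 514 -378   97];scene panR [ 528 -258  102];scene kh [ 532 -230  113];scene kl [ 521 -234   35];scene stand [ 554 -326   13];scene postHinge [645 132 141];scene pinh [616 114 112];scene pinl [555 110   4];scene bh [541  99   5];scene bl [616 113  53];scene postfar [609 -64 137];scene key [440 351  44];scene mat [ 575 -425    5];scene base [496  25  17];top panR [ 514 -259   73];top tab [ 544 -338   11];top panL [ 530 -420   -4];top kn [ 532 -247   -3];top post [603 136 108];top far [586 -50  86];top key [441 350  47];top cons [494 332  52];top brk [619 123 111];top brk2 [608 122  41];top wall [691   3 103];
panel 435 [ 0.51940694 -0.3167492   0.10464684] [ 0.99502105 -0.0996098   0.00331717] 0.0012804282119833945 yaw -5.7167330572685335
s post 94 [606.3 -52.9 132.3] [array([610.1,  16.9]), array([190. ,  13.6]), np.float64(85.7)] zmax 0.14247232708799862
s jigwall 52 [614.4 -66.5  60.5] [array([606.1,  10.7]), array([ 41.7, 196.4]), np.float64(10.1)] zmax 0.06591747220186295
t post 36 [598.1 -53.9 135.9] [array([605.4,  19.7]), array([189.6,  12.8]), np.float64(85.4)] zmax 0.14259371942687382
t jigwall 15 [618.4 -71.3  60.5] [array([612.8, -72.4]), array([20.2, 75.1]), np.float64(63.4)] zmax 0.06539550456329479
t brk 5 [599.4 113.2 109. ] [array([599.6, 113.4]), array([12. ,  1.3]), np.float64(82.7)] zmax 0.11095519715481306
```

```bash
cat >> h.py <<'E'
def ortho(n,z,x0,x1,y0,y1,s,p=None):
    # metric image: row = (x1-x)*s, col=(y1-y)*s  (s px per mm), x up, y left
    if p is None: p=np.load('/tmp/'+n+'.npz')['p']
    W=[(x0,y0),(x0,y1),(x1,y0),(x1,y1)]
    src=np.float32([w2px(n,np.array([a,b,z]))[:2] for a,b in W]); dst=np.float32([((y1-b)*1000*s,(x1-a)*1000*s) for a,b in W])
    return cv2.warpPerspective(p,cv2.getPerspectiveTransform(src,dst),(int((y1-y0)*1000*s),int((x1-x0)*1000*s)),flags=cv2.INTER_CUBIC)
E
python3 - <<'E'
from h import *
o=[ortho(n,.012,.50,.76,-.17,.20,1) for n in('top','scene')]
k=[ortho(n,.05,.36,.56,.23,.45,1) for n in('top','scene')]
a=np.hstack(o); b=np.hstack(k); 
W=np.zeros((260+200,740,3),np.uint8); W[:260]=a; W[260:460,:440]=b
cv2.imwrite('pics/o1.png',W)
# front edge of base from top ortho, subpixel
g=cv2.GaussianBlur(ortho('top',.012,.50,.76,-.17,.20,2),(0,0),2).mean(2)
P=[]
for yy in np.arange(-.11,.09,.005):
    c=int((.2-yy)*2000); col=g[:,c]; r=np.arange(len(col)); gr=np.diff(col)
    lo=int((.76-.62)*2000); i=lo+np.argmin(gr[lo:]); P.append((yy,.76-(i+1)/2000,gr[i]))
P=np.array(P); ok=np.ones(len(P),bool)
for _ in range(4):
    f=np.polyfit(P[ok,0],P[ok,1],1); ok=np.abs(np.polyval(f,P[:,0])-P[:,1])<.002
print('front edge slope',f,ok.sum(),len(P),'yaw deg',-np.degrees(np.arctan(f[0])))
print(np.round(P[:,1],3))
C,p,d=cloud('scene'); n0=np.array([.99503,-.0996]); y0=np.array([.0996,.99503]); c0=np.array([.5194,-.3167])
for nm in('scene','top'):
  C,p,d=cloud(nm); D=C[...,:2]-c0; a=D@n0; b=D@y0; z=C[...,2]
  for lab,zz in(('panel',(.06,.128)),('tab',(.14,.168)),('tabtop',(.165,.18)),('paneltop',(.125,.14))):
    m=(np.abs(a)<.014)&(np.abs(b)<.13)&(z>zz[0])&(z<zz[1])
    if m.sum()>2: print(nm,lab,m.sum(),'a',np.round(np.percentile(a[m],[5,50,95])*1000,1),'b',np.round(np.percentile(b[m],[0,2,50,98,100])*1000,1),'z',z[m].max())
E
```

```text
front edge slope [0.19424119 0.58028941] 34 40 yaw deg -10.992319200170856
[0.563 0.56  0.56  0.56  0.563 0.564 0.564 0.619 0.619 0.619 0.619 0.57
 0.569 0.57  0.573 0.573 0.573 0.573 0.576 0.576 0.577 0.579 0.58  0.58
 0.584 0.583 0.584 0.584 0.586 0.588 0.588 0.589 0.59  0.59  0.593 0.593
 0.594 0.594 0.596 0.598]
scene panel 934 a [-3.5 -0.1  3.1] b [-82.8 -78.    3.7  88.7  93. ] z 0.1278962058158698
scene tab 144 a [-3.   0.6  3. ] b [-30.  -29.3  -3.   19.1  20.7] z 0.16787983097138204
scene tabtop 59 a [-7.6 -1.6  1.4] b [-30.2 -28.5  -3.9  18.7  18.9] z 0.17273509964590583
scene paneltop 176 a [-6.6 -0.6  2.5] b [-82.1 -78.   -0.2  67.2  69.4] z 0.13993974173104118
top panel 217 a [-12.7 -11.6  -4.6] b [-78.4 -76.1   6.4  92.1  96.2] z 0.12797475037719042
top tab 48 a [-13.3 -11.9  -4.1] b [-27.8 -27.2  -3.1  21.   21.6] z 0.16795731076573173
top tabtop 51 a [-12.8  -8.2  -4. ] b [-27.8 -27.1  -5.1  18.6  18.8] z 0.1736961139780686
top paneltop 95 a [-12.7  -8.9  -4.3] b [-77.4 -75.4  17.4  69.6  69.8] z 0.13989251786566914
```

View pics/o1.png

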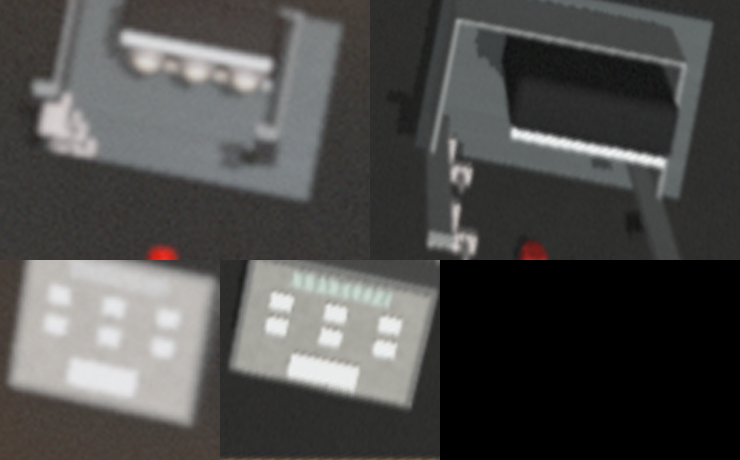

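The orthorectified crops show the jig turned about −11°, with its front corner at (0.561, −0.109) in both views. The wide key is the front bar, around ortho (103,378) in the top view and (322,372) in the scene view. The door tab measures about (0.5135, −0.3204, 0.150) with yaw −5.7°. I'll write a planner helper and then move.

```bash
cat > plan.py <<'E'
import sys; from h import *
# plan.py x y z phi_deg [nrows]: mm/deg; prints per-row tool offset for straight move
def go(x,y,z,phi):
    s=status.state(); M=R.from_quat(s['tool_rot']).as_matrix(); ph=np.degrees(np.arctan2(M[1,0],M[0,0]))
    d=np.array([x,y,z])-s['ee_pos']*1000
    tw=-np.radians((phi-ph+180)%360-180)
    n=int(np.ceil(max(np.linalg.norm(d)/40,abs(tw)/.12,1)))
    print('t',round(s['t'],2),'pos',np.round(s['ee_pos']*1000,1),'phi',round(ph,2),'tilt',np.round(M[:,2],4),'F',np.round(s['force'],1),'w',round(s['grip_width']*1000,1),'ff',s['finger_force'])
    print('tool delta',np.round(M.T@d,1),'twist',round(tw,3),'min rows',n)
    for i in range(n):
        Mi=M@R.from_rotvec([0,0,tw*i/n]).as_matrix(); print(np.round(Mi.T@d/n,1).tolist(),round(tw/n,4))
if __name__=='__main__': go(*map(float,sys.argv[1:5]))
E
python3 plan.py 513.5 -320.4 210 84.3
python3 - <<'E'
from h import *
r=[ortho(n,z,.56,.66,.06,.16,2.6) for n in('top','scene') for z in(.127,.057,.11)]
cv2.imwrite('pics/pin.png',np.vstack([np.hstack(r[:3]),np.hstack(r[3:])]))
E
```

```text
t 0.1 pos [ 183.  -649.3  204.8] phi 15.74 tilt [-4.e-04  1.e-03 -1.e+00] F [-0.2  0.2  0.6] w 94.2 ff 0.0
tool delta [ 407.3 -226.9   -4.9] twist -1.197 min rows 12
[33.9, -18.9, -0.4] -0.0997
[35.7, -15.4, -0.4] -0.0997
[37.0, -11.8, -0.4] -0.0997
[38.0, -8.1, -0.4] -0.0997
[38.6, -4.2, -0.4] -0.0997
[38.9, -0.4, -0.4] -0.0997
[38.7, 3.5, -0.4] -0.0997
[38.2, 7.3, -0.4] -0.0997
[37.2, 11.1, -0.4] -0.0997
[36.0, 14.7, -0.4] -0.0997
[34.3, 18.2, -0.4] -0.0997
[32.3, 21.6, -0.4] -0.0997
```

View pics/pin.png

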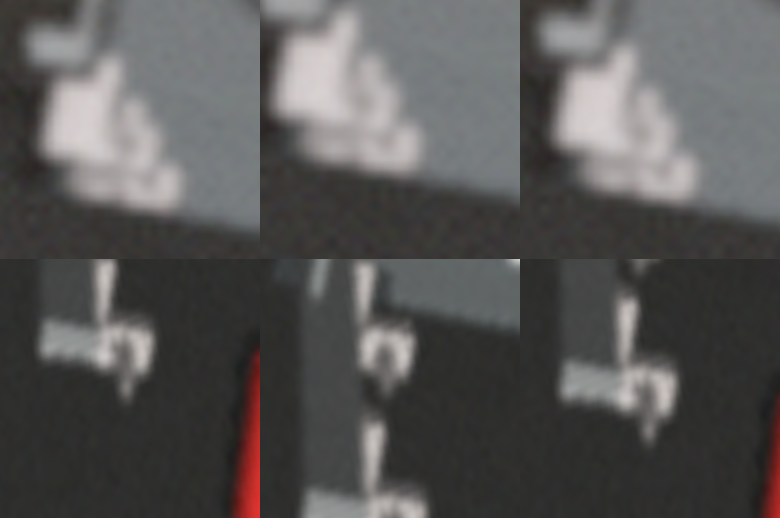

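The pin crop shows the upper pin foot at about scene-pane (650,392) and the tip at (127,402), so the pin is near (0.609, 0.1105), in agreement with the base corner. Moving over the door.

```bash
python3 -m crank '[{"offset":[33.9,-18.9,-0.4],"twist":-0.1},{"offset":[35.7,-15.4,-0.4],"twist":-0.1},{"offset":[37,-11.8,-0.4],"twist":-0.1},{"offset":[38,-8.1,-0.4],"twist":-0.1},{"offset":[38.6,-4.2,-0.4],"twist":-0.1},{"offset":[38.9,-0.4,-0.4],"twist":-0.1},{"offset":[38.7,3.5,-0.4],"twist":-0.1},{"offset":[38.2,7.3,-0.4],"twist":-0.1},{"offset":[37.2,11.1,-0.4],"twist":-0.1},{"offset":[36,14.7,-0.4],"twist":-0.1},{"offset":[34.3,18.2,-0.4],"twist":-0.1},{"offset":[32.3,21.6,-0.4],"twist":-0.1}]' 0.35; python3 plan.py 513.5 -320.4 136 84.3
```

```text
t: 1.1
ee_pos: [0.5139, -0.3186, 0.2102]
tool_rot: [0.739, 0.674, -0.0, -0.0]
force: [0.1, 0.5, 0.6]
grip_width: 0.0608
finger_force: 0.0
t 1.1 pos [ 513.9 -318.6  210.2] phi 84.77 tilt [-2.e-04  1.e-04 -1.e+00] F [0.1 0.5 0.6] w 60.8 ff 0.0
tool delta [-1.8 -0.2 74.2] twist 0.008 min rows 2
[-0.9, -0.1, 37.1] 0.0041
[-0.9, -0.1, 37.1] 0.0041
```

```bash
python3 -m crank '[{"offset":[-0.9,-0.1,30],"twist":0.004},{"offset":[-0.9,-0.1,25],"twist":0.004},{"offset":[0,0,12],"twist":0},{"offset":[0,0,7],"twist":0},{"offset":[0,0,0],"twist":0}]' 0.6; python3 - <<'E'
from h import *
p,d=snap('scene'); q,_=snap('top')
cv2.imwrite('pics/g1.png',np.hstack([cv2.resize(p[150:260,130:240],(400,400),interpolation=2),cv2.resize(q[165:255,320:410],(400,400),interpolation=2)]))
E
```

```text
t: 1.52
ee_pos: [0.5119, -0.322, 0.1351]
tool_rot: [0.743, 0.669, -0.0, -0.001]
force: [0.1, -0.0, -0.5]
grip_width: 0.038
finger_force: 0.0
```

View pics/g1.png

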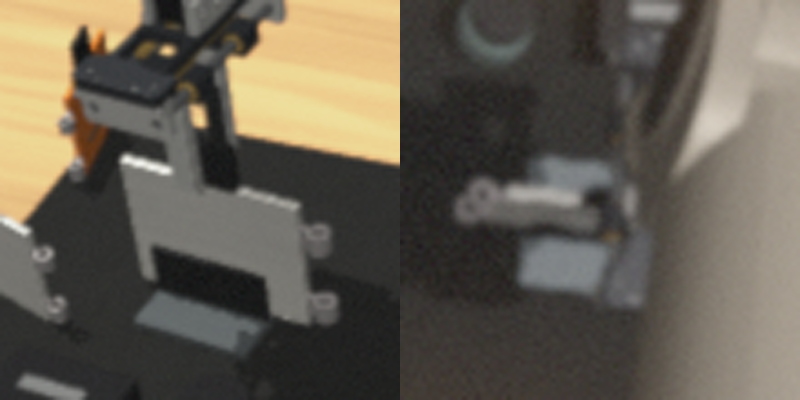

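The crop shows the open fingers either side of the tab (scene crop around (185–225,150)), about centred along it once parallax is allowed for. Closing.

```bash
python3 -m crank '[{"offset":[0,0,0],"twist":0},{"offset":[0,0,0],"twist":0},{"offset":[0,0,0],"twist":0},{"offset":[0,0,0],"twist":0},{"offset":[0,0,0],"twist":0},{"offset":[0,0,0],"twist":0}]' 1 8;python3 plan.py 513.5 -320.4 136 84.3
```

```text
t: 2.12
ee_pos: [0.5129, -0.3221, 0.1367]
tool_rot: [0.743, 0.669, 0.0, 0.0]
force: [-1.2, -0.1, 4.9]
grip_width: 0.0098
finger_force: 8.0
t 2.12 pos [ 512.9 -322.1  136.7] phi 84.03 tilt [ 5.e-04 -3.e-04 -1.e+00] F [-1.2 -0.1  4.9] w 9.8 ff 8.001209646463394
tool delta [1.8 0.4 0.7] twist -0.005 min rows 1
[1.8, 0.4, 0.7] -0.0047
```

```bash
python3 -m crank '[{"offset":[0,0,0],"twist":0},{"offset":[0,0,0],"twist":0},{"offset":[0,0,-6],"twist":0},{"offset":[0,0,-12],"twist":0},{"offset":[0,0,-20],"twist":0},{"offset":[0,0,-25],"twist":0},{"offset":[0,0,-25],"twist":0},{"offset":[0,0,-12],"twist":0},{"offset":[0,0,0],"twist":0}]' 1 55;python3 plan.py 525 36 237 79
```

```text
t: 2.87
ee_pos: [0.5139, -0.3225, 0.2396]
tool_rot: [0.743, 0.669, 0.001, 0.002]
force: [-0.3, -0.6, -3.2]
grip_width: 0.0095
finger_force: 55.0
t 2.87 pos [ 513.9 -322.5  239.6] phi 84.03 tilt [ 0.004  -0.0023 -1.    ] F [-0.3 -0.6 -3.2] w 9.5 ff 54.998783469200134
tool delta [357.7 -26.3   1.8] twist 0.088 min rows 9
[39.7, -2.9, 0.2] 0.0098
[39.7, -3.3, 0.2] 0.0098
[39.7, -3.7, 0.2] 0.0098
[39.6, -4.1, 0.2] 0.0098
[39.6, -4.5, 0.2] 0.0098
[39.6, -4.9, 0.2] 0.0098
[39.5, -5.2, 0.2] 0.0098
[39.5, -5.6, 0.2] 0.0098
[39.4, -6.0, 0.2] 0.0098
```

```bash
python3 -m crank '[{"offset":[20,-1.5,0.2],"twist":0.008},{"offset":[30,-2.2,0.2],"twist":0.008},{"offset":[35,-3,0.2],"twist":0.008},{"offset":[35,-3,0.2],"twist":0.008},{"offset":[35,-3,0.2],"twist":0.008},{"offset":[35,-3,0.2],"twist":0.008},{"offset":[35,-3,0.2],"twist":0.008},{"offset":[35,-3,0.2],"twist":0.008},{"offset":[35,-3,0.2],"twist":0.008},{"offset":[32,-2,0.2],"twist":0.008},{"offset":[20,-1.5,0],"twist":0.008},{"offset":[10,-1,0],"twist":0}]';python3 -m crank '[{"offset":[0,0,20],"twist":0},{"offset":[0,0,20],"twist":0},{"offset":[0,0,10],"twist":0},{"offset":[0,0,0],"twist":0},{"offset":[0,0,0],"twist":0}]'; python3 - <<'E'
from h import *
import plan; plan.go(533,34,181,79)
p,d=snap('scene'); q,_=snap('top')
cv2.imwrite('pics/a1.png',np.hstack([cv2.resize(p[190:340,220:370],(500,500),interpolation=2),cv2.resize(q[130:220,200:290],(300,300),interpolation=2)[:].repeat(1,0) if 0 else cv2.copyMakeBorder(cv2.resize(q[130:220,200:290],(300,300),interpolation=2),0,200,0,0,0)]))
E
```

```text
t: 3.87
ee_pos: [0.5349, 0.0387, 0.2332]
tool_rot: [0.771, 0.637, -0.0, -0.001]
force: [0.4, -0.4, -3.9]
grip_width: 0.0096
finger_force: 55.0
t: 4.28
ee_pos: [0.5353, 0.0349, 0.1839]
tool_rot: [0.772, 0.636, -0.001, -0.0]
force: [0.4, -0.9, -2.5]
grip_width: 0.0098
finger_force: 55.0
t 4.28 pos [535.3  34.9 183.9] phi 78.97 tilt [-1.4e-03  1.0e-04 -1.0e+00] F [ 0.4 -0.9 -2.5] w 9.8 ff 54.99876916408539
tool delta [-1.3 -2.1  2.9] twist -0.001 min rows 1
[-1.3, -2.1, 2.9] -0.0006
```

View pics/a1.png

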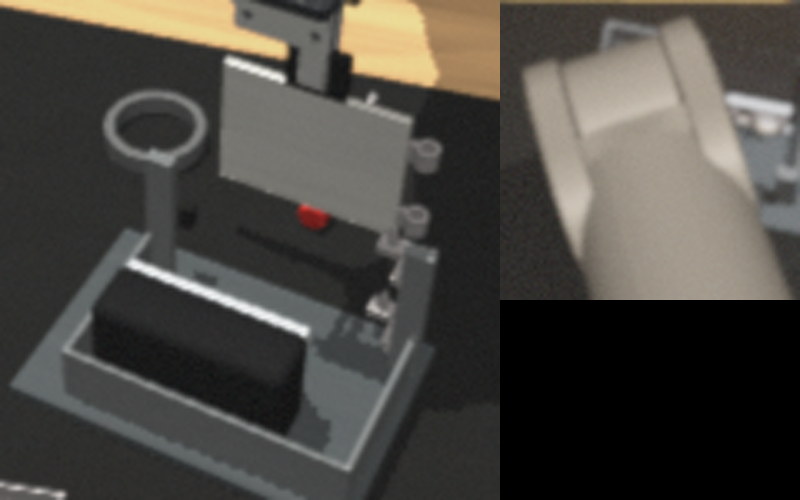

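The scene crop shows the door in front of the jig, knuckle tops at about crop (427,148) and (413,215), pins at (397,225) and (377,300). The arm blocks the top view. I'll compute both the door pose and the pin pose in the scene camera's frame.

```bash
cat > door.py <<'E'
from h import *
def door():
    C,p,d=cloud('scene'); s=status.state(); e=s['ee_pos']; M=R.from_quat(s['tool_rot']).as_matrix()
    ph=np.arctan2(M[1,0],M[0,0]); yd=np.array([np.cos(ph),np.sin(ph)]); xd=np.array([np.sin(ph),-np.cos(ph)])
    D=C[...,:2]-e[:2]; a=D@xd; b=D@yd; z=C[...,2]-e[2]
    m=(np.abs(a)<.02)&(b>-.07)&(b<.065)&(z<-.02)&(z>-.105)
    for _ in range(5):
        A=np.c_[np.ones(m.sum()),b[m],z[m]]; k=np.linalg.lstsq(A,a[m],rcond=None)[0]
        r=a-(k[0]+k[1]*b+k[2]*z); m=m&(np.abs(r)<max(.002,2*r[m].std()))
    print('n',m.sum(),'back face a=%.1f + b*%.4f + z*%.4f mm'%(k[0]*1e3,k[1],k[2]),'sd',r[m].std())
    on=np.abs(r)<.006
    w=on&(z>-.11)&(z<-.02)
    # edges by row along z bins
    for z0 in(-.03,-.05,-.07,-.09):
        q=on&(np.abs(z-z0)<.008)&(np.abs(b)<.085); print('z',z0,'b range',np.round(np.percentile(b[q],[1,99])*1e3,1))
    q=on&(np.abs(b)<.06)&(z<.01); print('ztop',np.percentile(z[q],[99.5])*1e3)
if __name__=='__main__': door()
E
python3 door.py; python3 - <<'E'
from h import *
# jig line fits from scene ortho @z=.060 (wall tops) not needed; front edge of base z=.012 in the original scene picture
import subprocess
C,p,d=cloud('scene'); p=p
g=[]
for z in (.127+.002,.057,.157-.0,.087):
    g.append(ortho('scene',z,.53,.63,.06,.16,4))
cv2.imwrite('pics/k1.png',np.vstack([np.hstack([cv2.resize(x,(300,300)) for x in g[:2]]),np.hstack([cv2.resize(x,(300,300)) for x in g[2:]])]))
C,p,d=cloud('scene')
for lab,b,z in(('postH',(.58,.68,.08,.17),(.118,.139)),('brkH',(.57,.64,.08,.15),(.1,.116)),('brkL',(.57,.64,.08,.15),(.03,.046)),('knH',(.5,.6,.09,.15),(.13,.17))):
    q=C[(C[...,0]>b[0])&(C[...,0]<b[1])&(C[...,1]>b[2])&(C[...,1]<b[3])&(C[...,2]>z[0])&(C[...,2]<z[1])]
    if len(q): print(lab,len(q),np.round(q.mean(0)*1e3,1),np.round(q.min(0)*1e3),np.round(q.max(0)*1e3))
E
```

```text
n 1055 back face a=5.1 + b*0.0009 + z*0.0022 mm sd 0.0010784327645843204
z -0.03 b range [-72.6  83. ]
z -0.05 b range [-75.   77.3]
z -0.07 b range [-73.6  73.2]
z -0.09 b range [-73.6  82. ]
ztop [6.15164636]
postH 77 [641.2 129.9 128. ] [609. 107. 118.] [651. 145. 139.]
brkH 64 [617.4 112.8 109.7] [603. 100. 104.] [639. 145. 115.]
brkL 52 [617.8 111.9  39.9] [603. 100.  33.] [640. 121.  46.]
knH 165 [555.3 109.9 151.2] [545.  91. 130.] [566. 131. 170.]
```

View pics/k1.png

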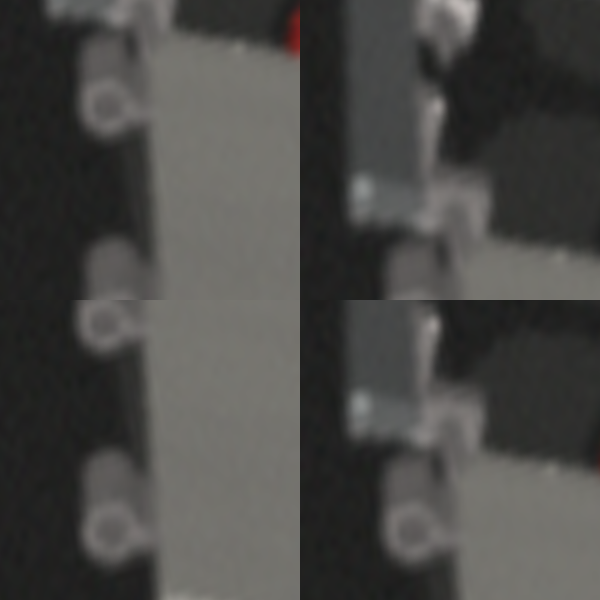

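The ortho panes show the knuckle rims at pane (110,230) for the upper and (112,230) for the lower, so the knuckle axis is at (0.5533, 0.123). That is within 1 mm of the arm-based prediction (0.5525, 0.1232), so the scene camera and the arm agree. Next I'll refine the jig pose by fitting the base rectangle.

```bash
python3 - <<'E'
from h import *
from scipy.optimize import differential_evolution as DE
from scipy.ndimage import map_coordinates as mc
res={}
for n in('scene','top'):
    g=cv2.GaussianBlur(cv2.imread(f'pics/{n}0.png'),(0,0),.7).astype(float).mean(2)
    m=camera_model(n); V=np.array(m['view'])
    def samp(P):
        c=np.c_[P,np.ones(len(P))]@V.T; return mc(g,[c[:,1]/c[:,2]*m['fy']+m['cy'],c[:,0]/c[:,2]*m['fx']+m['cx']],order=1)
    t=np.linspace(-.13,.13,80); u=np.linspace(0,.17,60)
    # edges: (local pts, outward normal); front, back, right(-y), left(+y)
    E=dict(front=(np.c_[np.full(80,-.005),t],(-1,0)),back=(np.c_[np.full(80,.175),t],(1,0)),right=(np.c_[u,np.full(60,-.135)],(0,-1)),left=(np.c_[u,np.full(60,.135)],(0,1)))
    use=['front','right']+(['back','left'] if n=='scene' else [])
    def score(q,each=False):
        x,y,w=q; c,s=np.cos(w),np.sin(w); Rm=np.array([[c,-s],[s,c]]); o=[]
        for k in use:
            L,nn=E[k]; L=np.asarray(L); nn=np.array(nn)*.004
            f=lambda A:np.c_[A@Rm.T+[x,y],np.full(len(A),.012)]
            o.append(np.clip(samp(f(L-nn))-samp(f(L+nn)),-10,40).mean())
        return o if each else -sum(o)
    r=DE(score,[(.57,.61),(0,.045),(-.25,-.13)],seed=1,tol=1e-8,popsize=20)
    x,y,w=r.x; print(n,np.round([x*1e3,y*1e3,np.degrees(w)],2),np.round(score(r.x,1),1),'pin',np.round([x*1e3-90*np.sin(w),y*1e3+90*np.cos(w)],1))
p=cv2.imread('pics/scene0.png'); x0,y0,k=315,250,14
im=cv2.resize(p[y0:y0+40,x0:x0+50],None,fx=k,fy=k,interpolation=2)
f=lambda P:tuple(int(round(v)) for v in ((w2px('scene',P)[0]-x0+.5)*k,(w2px('scene',P)[1]-y0+.5)*k))
P=np.array([.609,.1105]); xa=np.array([np.cos(.19),-np.sin(.19)]); ya=np.array([np.sin(.19),np.cos(.19)])
for z in(.04,.11):
    cv2.line(im,f(np.append(P,z)),f(np.append(P,z+.017)),(0,0,255),1)
    q=[f(np.append(P+a*xa+b*ya,z)) for a,b in((.008,-.01),(-.008,-.01),(-.008,.01),(.008,.01))]
    for a,b in zip(q,q[1:]): cv2.line(im,a,b,(0,255,0),1)
cv2.imwrite('pics/ov.png',im)
E
```

```text
scene [593.16  23.69 -11.43] [30.8 40.  40.  29.2] pin [611.  111.9]
top [589.65  23.34 -11.31] [40.  39.9] pin [607.3 111.6]
```

View pics/ov.png

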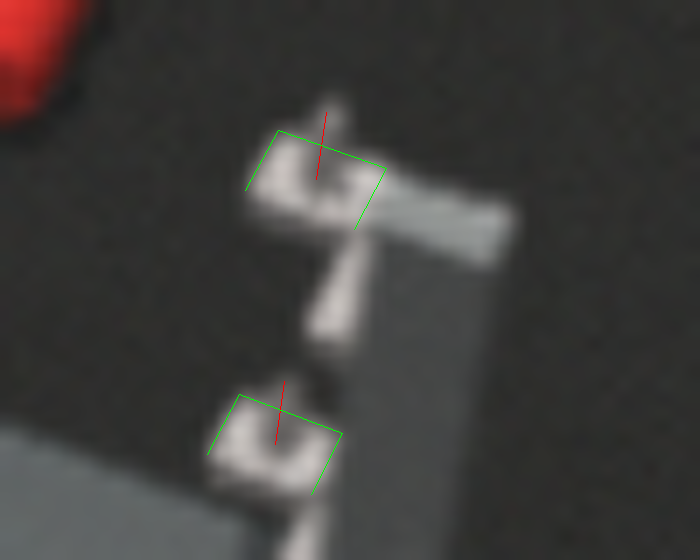

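The overlay shows the real pins (dark columns at (330,100–180) and (285,385–440)) about 1.2 mm to the +y side of my guess. That puts the pin at about (0.610, 0.1115) and the jig yaw at −11.3°. The TCP goal over home is (592, 23).

```bash
python3 plan.py 592 23.2 182 78.7
```

```text
t 4.38 pos [536.1  35.1 185.1] phi 78.97 tilt [ 9.e-04  1.e-04 -1.e+00] F [ 1.2 -0.1 -3.6] w 9.6 ff 54.998669028282166
tool delta [-1.  57.2  3.2] twist 0.005 min rows 2
[-0.5, 28.6, 1.6] 0.0024
[-0.4, 28.6, 1.6] 0.0024
```

```bash
python3 -m crank '[{"offset":[-1,7,2],"twist":0.005},{"offset":[0,10,0],"twist":0},{"offset":[0,10,0],"twist":0},{"offset":[0,10,0],"twist":0},{"offset":[0,10,0],"twist":0},{"offset":[0,7,0],"twist":0},{"offset":[0,3,0],"twist":0},{"offset":[0,0,0],"twist":0},{"offset":[0,0,0],"twist":0}]'; python3 - <<'E'
from h import *
import plan; snap('scene'); plan.go(592,23.2,182,78.7)
import door; door.door()
C,p,d=cloud('scene')
q=C[(C[...,0]>.57)&(C[...,0]<.64)&(C[...,1]>.085)&(C[...,1]<.15)&(C[...,2]>.145)&(C[...,2]<.165)]; print(len(q),np.round(q.mean(0)*1e3,1))
cv2.imwrite('pics/f1.png',cv2.resize(p[235:295,300:360],(600,600),interpolation=2))
E
```

```text
t: 5.13
ee_pos: [0.5911, 0.0234, 0.1821]
tool_rot: [0.773, 0.634, -0.0, -0.0]
force: [-0.8, -0.0, -2.6]
grip_width: 0.01
finger_force: 55.0
t 5.18 pos [590.9  23.5 182.2] phi 78.72 tilt [-4.e-04  1.e-04 -1.e+00] F [ 0.4 -0.4 -2.4] w 9.7 ff 54.998706579208374
tool delta [-0.   1.1  0.2] twist 0.0 min rows 1
[-0.0, 1.1, 0.2] 0.0004
n 1099 back face a=6.0 + b*-0.0030 + z*0.0008 mm sd 0.0010031837894893365
z -0.03 b range [-74.3  83.9]
z -0.05 b range [-73.6  74.4]
z -0.07 b range [-73.4  83.4]
z -0.09 b range [-73.4  80.5]
ztop [7.76756341]
97 [611.6 103.6 153. ]
```

```bash
python3 -m crank '[{"offset":[0,0.5,4],"twist":0},{"offset":[0,0.5,4],"twist":0},{"offset":[0,0,3],"twist":0},{"offset":[0,0,2],"twist":0},{"offset":[0,0,0],"twist":0},{"offset":[0,0,0],"twist":0}]'; python3 plan.py 592 23.2 155 78.7|head -2
```

```text
t: 5.68
ee_pos: [0.5922, 0.0231, 0.1692]
tool_rot: [0.773, 0.634, -0.0, -0.0]
force: [1.1, -0.4, -3.0]
grip_width: 0.0097
finger_force: 55.0
t 5.68 pos [592.2  23.1 169.2] phi 78.71 tilt [-3.e-04  1.e-04 -1.e+00] F [ 1.1 -0.4 -3. ] w 9.7 ff 54.998735189437866
tool delta [ 0.  -0.2 14.2] twist 0.0 min rows 1
```

```bash
python3 -m crank '[{"offset":[0,0,2],"twist":0},{"offset":[0,0,2],"twist":0},{"offset":[0,0,0],"twist":0},{"offset":[0,0,0],"twist":0}]'; python3 plan.py 592 23.2 155 78.7|head -2
```

```text
t: 6.02
ee_pos: [0.5922, 0.0231, 0.1652]
tool_rot: [0.773, 0.634, -0.0, -0.0]
force: [-0.4, 0.8, -3.2]
grip_width: 0.0098
finger_force: 55.0
t 6.02 pos [592.2  23.1 165.2] phi 78.71 tilt [-2.e-04  0.e+00 -1.e+00] F [-0.4  0.8 -3.2] w 9.8 ff 54.99874413013458
tool delta [ 0.1 -0.2 10.2] twist 0.0 min rows 1
```

```bash
python3 -m crank '[{"offset":[0,0,2],"twist":0},{"offset":[0,0,2],"twist":0},{"offset":[0,0,2],"twist":0},{"offset":[0,0,0],"twist":0},{"offset":[0,0,0],"twist":0}]'; python3 plan.py 592 23.2 155 78.7|head -2
```

```text
t: 6.43
ee_pos: [0.5922, 0.0231, 0.1591]
tool_rot: [0.773, 0.634, -0.0, -0.0]
force: [0.2, -0.9, -2.7]
grip_width: 0.0095
finger_force: 55.0
t 6.43 pos [592.2  23.1 159.1] phi 78.71 tilt [-3.e-04  1.e-04 -1.e+00] F [ 0.2 -0.9 -2.7] w 9.5 ff 54.99874770641327
tool delta [ 0.1 -0.2  4.1] twist 0.0 min rows 1
```

```bash
python3 -m crank '[{"offset":[0,0,1.5],"twist":0},{"offset":[0,0,1.5],"twist":0},{"offset":[0,0,1],"twist":0},{"offset":[0,0,0],"twist":0},{"offset":[0,0,0],"twist":0}]'; python3 plan.py 592 23.2 155 78.7|head -2;  python3 -m crank '[{"offset":[0,0,0.5],"twist":0},{"offset":[0,0,0.5],"twist":0},{"offset":[0,0,0],"twist":0}]'; python3 - <<'E'
from h import *
p,d=snap('scene')
cv2.imwrite('pics/f2.png',cv2.resize(p[215:305,290:380],(600,600),interpolation=2))
E
```

```text
t: 6.85
ee_pos: [0.5922, 0.0231, 0.1552]
tool_rot: [0.773, 0.634, -0.0, -0.0]
force: [-0.2, -0.8, -3.4]
grip_width: 0.0094
finger_force: 55.0
t 6.85 pos [592.2  23.1 155.2] phi 78.71 tilt [-1.e-04  1.e-04 -1.e+00] F [-0.2 -0.8 -3.4] w 9.4 ff 54.998695850372314
tool delta [ 0.1 -0.2  0.2] twist 0.0 min rows 1
t: 7.1
ee_pos: [0.5925, 0.023, 0.1546]
tool_rot: [0.773, 0.634, 0.0, 0.0]
force: [-1.4, -0.8, 1.1]
grip_width: 0.0096
finger_force: 55.0
```

View pics/f2.png

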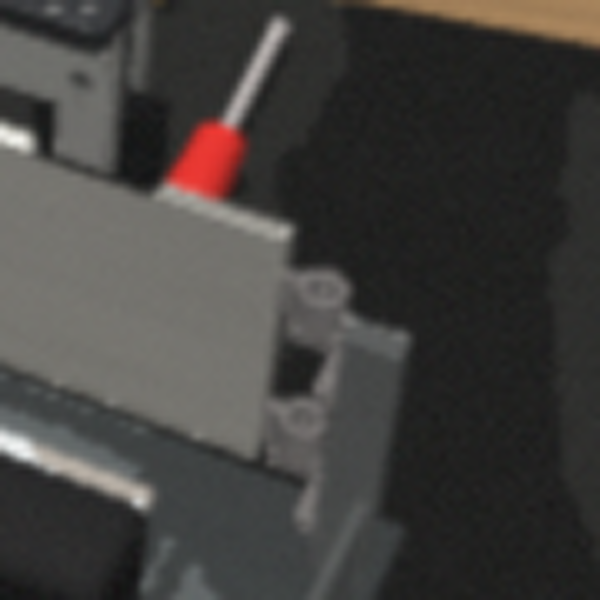

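Both knuckle rims, at (322,290) and (303,418), have the pin inside them, and the door rests on the brackets: contact came at TCP z 154.6 against 154.7 expected. It lies closed along the jig. I'll press lightly and release.

```bash
python3 -m crank '[{"offset":[0,0,0.5],"twist":0},{"offset":[0,0,0.3],"twist":0},{"offset":[0,0,0],"twist":0}]' 1 10; python3 -m crank '[{"offset":[0,0,0],"twist":0},{"offset":[0,0,0],"twist":0},{"offset":[0,0,0],"twist":0},{"offset":[0,0,0],"twist":0}]' 0.6; python3 -m crank '[{"offset":[0,0,-3],"twist":0},{"offset":[0,0,-8],"twist":0},{"offset":[0,0,-20],"twist":0},{"offset":[0,0,-30],"twist":0},{"offset":[0,0,-30],"twist":0},{"offset":[0,0,-15],"twist":0}]'; python3 - <<'E'
from h import *
p,d=snap('scene')
C,p,d=cloud('scene')
o=np.array([.592,.0232]); w=np.radians(-11.3); xd=np.array([np.cos(w),np.sin(w)]); yd=np.array([-np.sin(w),np.cos(w)])
D=C[...,:2]-o; a=D@xd; b=D@yd; z=C[...,2]
m=(np.abs(a)<.02)&(np.abs(b)<.065)&(z>.06)&(z<.14)
for _ in range(5):
    A=np.c_[np.ones(m.sum()),b[m],z[m]]; k=np.linalg.lstsq(A,a[m],rcond=None)[0]; r=a-(k[0]+k[1]*b+k[2]*z); m&=np.abs(r)<max(.002,2*r[m].std())
print('back face',k,m.sum(),r[m].std())
q=(np.abs(a)<.012)&(np.abs(b)<.02)&(z>.15)&(z<.21); print('tab top',np.percentile(z[q],[90,100]))
# wide key: white pixels of scene and top at key height
s=status.state(); print(s['t'],s['ee_pos'],s['force'])
for n in('scene','top'):
    f=ortho(n,.044,.36,.56,.23,.45,2,cv2.imread(f'pics/{n}0.png')); g=f.min(2).astype(int)
    c=int((.45-.35)*2000); print(n,g[220:240,c-2:c+2].mean())
    t=0.5*(np.percentile(g[205:275,80:180],98)+np.percentile(g[205:275,80:180],35))
    nl,lb,st,ce=cv2.connectedComponentsWithStats((g>t).astype(np.uint8))
    for i in range(1,nl):
        if 150<st[i,4]<15000:
            r=cv2.minAreaRect(np.argwhere(lb==i)[:,::-1].astype(np.float32)); print('  ',st[i,4]/4,'world',np.round([560-r[0][1]/2,450-r[0][0]/2],1),np.round(np.array(r[1])/2,1),round(r[2],1))
    C=None
E
```

```text
t: 7.4
ee_pos: [0.5925, 0.0228, 0.1537]
tool_rot: [0.773, 0.634, 0.0, 0.0]
force: [0.1, -3.0, 4.3]
grip_width: 0.0097
finger_force: 10.0
t: 7.73
ee_pos: [0.5922, 0.0233, 0.1534]
tool_rot: [0.773, 0.634, 0.0, -0.0]
force: [-1.2, 1.1, 0.2]
grip_width: 0.0331
finger_force: 0.0
t: 8.23
ee_pos: [0.5933, 0.0235, 0.2638]
tool_rot: [0.773, 0.634, 0.002, 0.001]
force: [-0.2, 0.4, -0.1]
grip_width: 0.0374
finger_force: 0.0
back face [ 0.00723351 -0.01788387 -0.00394687] 962 0.000973084128475711
tab top [0.18433876 0.18676853]
8.2833 [0.59407244 0.0236463  0.26556921] [0.17083735 0.2433679  2.49612547]
scene 233.6125
   82.5 world [534.2 375. ] [13.5  7. ] 90.0
   101.5 world [531.2 363. ] [14.5  8. ] 90.0
   75.5 world [528.5 350.2] [13.   7.5] 90.0
   89.5 world [525.9 337.9] [ 8.2 12.9] 14.0
   62.75 world [522.9 325.9] [ 5.8 12.8] 6.0
   73.0 world [521.5 315. ] [ 7.2 12.6] 24.0
   72.75 world [518.8 304.2] [11.5  7.5] 90.0
   394.75 world [512.1 390.6] [24.2 18.2] 10.5
   82.5 world [515.9 293.8] [ 6.7 13.8] 22.6
   39.0 world [514.1 283.7] [ 4.3 11.8] 15.9
   400.0 world [500.1 336.2] [23.5 18.5] 11.3
   393.75 world [488.6 281.4] [24.  18.4] 11.3
   379.5 world [487.8 395.6] [22.9 18.5] 11.3
   390.75 world [476.1 341.3] [23.5 18.5] 13.2
   394.0 world [464.3 287.1] [24.2 18.4] 11.3
   1753.25 world [441.9 348.7] [71.7 26. ] 12.7
top 230.35
   67.25 world [552.2 366.7] [19.2  6.3] 21.8
   39.75 world [540.9 321.9] [9.9 6.7] 9.5
   42.0 world [536.  298.5] [10.  5.] 0.0
   374.25 world [526.6 392.6] [22.2 19.4] 8.1
   385.75 world [514.7 338.2] [23.3 18.9] 15.6
   377.0 world [502.6 283.5] [23.1 18.6] 3.6
   383.0 world [496.3 397.1] [23.3 18.7] 16.7
   384.0 world [484.6 343.3] [23.1 18.9] 14.9
   379.25 world [472.6 289.4] [23.2 18.9] 14.0
   1936.5 world [443.1 349.8] [71.2 29.2] 12.7
```

The door stays hung and closed: its back face is within 1° of the jig plane, and the tab top is at 0.187. The wide key is at (0.4425, 0.3493) in both views, with the keypad yawed about −12.5°. Moving over it with the fingers shut.

```bash
python3 plan.py 442.5 349.3 265 167.5
```

```text
t 8.28 pos [594.1  23.6 265.6] phi 78.72 tilt [ 6.3e-03  3.0e-04 -1.0e+00] F [0.2 0.2 2.5] w 37.3 ff 0.0
tool delta [ 289.7 -212.4   -0.3] twist -1.55 min rows 13
[22.3, -16.3, -0.0] -0.1192
[24.1, -13.6, -0.0] -0.1192
[25.5, -10.6, -0.0] -0.1192
[26.6, -7.5, -0.0] -0.1192
[27.3, -4.3, -0.0] -0.1192
[27.6, -1.0, -0.0] -0.1192
[27.5, 2.3, -0.0] -0.1192
[27.1, 5.5, -0.0] -0.1192
[26.2, 8.7, -0.0] -0.1192
[25.0, 11.8, -0.0] -0.1192
[23.4, 14.7, -0.0] -0.1192
[21.5, 17.3, -0.0] -0.1192
[19.3, 19.8, -0.0] -0.1192
```

```bash
python3 -m crank '[{"offset":[22.3,-16.3,0],"twist":-0.119},{"offset":[24.1,-13.6,0],"twist":-0.119},{"offset":[25.5,-10.6,0],"twist":-0.119},{"offset":[26.6,-7.5,0],"twist":-0.119},{"offset":[27.3,-4.3,0],"twist":-0.119},{"offset":[27.6,-1,0],"twist":-0.119},{"offset":[27.5,2.3,0],"twist":-0.119},{"offset":[27.1,5.5,0],"twist":-0.119},{"offset":[26.2,8.7,0],"twist":-0.119},{"offset":[25,11.8,0],"twist":-0.119},{"offset":[23.4,14.7,0],"twist":-0.119},{"offset":[21.5,17.3,0],"twist":-0.119}]' 1 10; python3 plan.py 442.5 349.3 90 167.5|head -2
```

```text
t: 9.28
ee_pos: [0.4521, 0.325, 0.2602]
tool_rot: [0.166, 0.986, 0.0, 0.0]
force: [0.4, -0.1, 0.1]
grip_width: 0.0007
finger_force: 0.0
t 9.28 pos [452.1 325.  260.2] phi 160.86 tilt [ 8.e-04  1.e-04 -1.e+00] F [ 0.4 -0.1  0.1] w 0.7 ff 0.0
tool delta [ 17.1  19.8 170.2] twist -0.116 min rows 5
```

```bash
python3 -m crank '[{"offset":[17,19.8,20],"twist":-0.116},{"offset":[0,0,35],"twist":0},{"offset":[0,0,38],"twist":0},{"offset":[0,0,35],"twist":0},{"offset":[0,0,30],"twist":0},{"offset":[0,0,12],"twist":0},{"offset":[0,0,0],"twist":0},{"offset":[0,0,0],"twist":0}]'; python3 plan.py 442 349.3 55 167.5|head -2
```

```text
t: 9.95
ee_pos: [0.4435, 0.3487, 0.0905]
tool_rot: [0.112, 0.994, 0.0, 0.0]
force: [0.9, -0.1, 0.4]
grip_width: 0.0005
finger_force: 0.0
t 9.95 pos [443.5 348.7  90.5] phi 167.18 tilt [ 1.e-04  5.e-04 -1.e+00] F [ 0.9 -0.1  0.4] w 0.5 ff 0.0
tool delta [ 1.6  0.2 35.5] twist -0.006 min rows 1
```

```bash
python3 -m crank '[{"offset":[1.6,0.2,18],"twist":-0.006},{"offset":[0,0,12],"twist":0},{"offset":[0,0,8],"twist":0},{"offset":[0,0,2],"twist":0},{"offset":[0,0,0],"twist":0},{"offset":[0,0,0],"twist":0}]';for i in 1; do python3 -m crank '[{"offset":[0,0,1],"twist":0},{"offset":[0,0,1],"twist":0},{"offset":[0,0,0],"twist":0}]'; done
```

```text
t: 10.45
ee_pos: [0.4421, 0.349, 0.0502]
tool_rot: [0.109, 0.994, 0.0, 0.0]
force: [0.2, 0.3, 0.4]
grip_width: 0.0006
finger_force: 0.0
t: 10.7
ee_pos: [0.442, 0.3487, 0.0477]
tool_rot: [0.109, 0.994, 0.0, 0.0]
force: [-0.2, 0.3, 0.4]
grip_width: 0.0005
finger_force: 0.1
```

```bash
python3 -m crank '[{"offset":[0,0,1],"twist":0},{"offset":[0,0,0.5],"twist":0},{"offset":[0,0,0],"twist":0}]'
```

```text
t: 10.95
ee_pos: [0.4421, 0.3488, 0.0462]
tool_rot: [0.109, 0.994, 0.0, 0.0]
force: [0.5, -0.9, 5.8]
grip_width: 0.0004
finger_force: 2.6
```

```bash
python3 -m crank '[{"offset":[0,0,0.7],"twist":0},{"offset":[0,0,0],"twist":0}]'
```

```text
t: 11.12
ee_pos: [0.4423, 0.3489, 0.0457]
tool_rot: [0.109, 0.994, 0.0, 0.0]
force: [-0.3, -1.5, 8.2]
grip_width: 0.0005
finger_force: 4.1
```

```bash
python3 -m crank '[{"offset":[0,0,0.8],"twist":0},{"offset":[0,0,0.4],"twist":0},{"offset":[0,0,0],"twist":0}]';python3 -m crank '[{"offset":[0,0,0],"twist":0},{"offset":[0,0,0],"twist":0},{"offset":[0,0,0],"twist":0},{"offset":[0,0,0],"twist":0},{"offset":[0,0,0],"twist":0}]'
```

```text
t: 11.37
ee_pos: [0.4424, 0.3489, 0.0453]
tool_rot: [0.109, 0.994, 0.0, 0.001]
force: [-1.6, -5.6, 22.9]
grip_width: 0.0004
finger_force: 11.5
t: 11.78
ee_pos: [0.4424, 0.3489, 0.0453]
tool_rot: [0.109, 0.994, 0.0, 0.001]
force: [-3.5, -5.8, 23.0]
grip_width: 0.0004
finger_force: 11.3
```

```bash
python3 -m crank '[{"offset":[0,0,-3],"twist":0},{"offset":[0,0,-15],"twist":0},{"offset":[0,0,-30],"twist":0},{"offset":[0,0,-35],"twist":0},{"offset":[0,0,-35],"twist":0},{"offset":[0,0,-20],"twist":0},{"offset":[0,0,0],"twist":0},{"offset":[0,0,0],"twist":0}]'; python3 - <<'E'
from h import *
p,d=snap('scene'); C,p,d=cloud('scene')
o=np.array([.592,.0232]); w=np.radians(-11.3); xd=np.array([np.cos(w),np.sin(w)]); yd=np.array([-np.sin(w),np.cos(w)])
D=C[...,:2]-o; a=D@xd; b=D@yd; z=C[...,2]
m=(np.abs(a)<.02)&(np.abs(b)<.065)&(z>.06)&(z<.14)
for _ in range(5):
    A=np.c_[np.ones(m.sum()),b[m],z[m]]; k=np.linalg.lstsq(A,a[m],rcond=None)[0]; r=a-(k[0]+k[1]*b+k[2]*z); m&=np.abs(r)<max(.002,2*r[m].std())
print(k)
p0=cv2.imread('pics/scene0.png'); df=cv2.absdiff(p,p0).max(2)
for nm,(x,y,r) in dict(driver=(322,240,14),bulb=(392,307,14),jar=(190,270,16),heatsink=(444,336,18),relay=(146,263,22),tape=(266,229,14),small=(128,217,18)).items():
    print(nm,(df[y-r:y+r,x-r:x+r]>50).mean())
E
```

```text
t: 12.45
ee_pos: [0.4422, 0.349, 0.1837]
tool_rot: [0.109, 0.994, 0.001, 0.001]
force: [0.6, -0.3, -1.3]
grip_width: 0.0005
finger_force: 0.0
[ 0.0073095  -0.01650051 -0.00454942]
driver 0.2857142857142857
bulb 0.0
jar 0.0
heatsink 0.0
relay 0.0
tape 0.05994897959183673
small 0.0
```

```bash
python3 -c "
from workcell import manip; print(manip.sign_off())"
```

```text
the job is handed in; nothing more can be done
None
```

The door hangs on both hinge pins and is closed to within about 1° of the jig's front; I then held the wide key at about 23 N for roughly half a second, backed the arm clear, and handed the job in at about 12.5 s. The last camera check showed no change around the bulb, jar, heat sink and relay box; the driver and tape were only partly checkable because I take the door to be hiding part of them.

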